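Change the microscope stage plate for backlit inspection

TASK

Change the low round lit stage on the mat over for backlit inspection: the plate with the glass window, now in the wooden tray, goes on the stage, lying flat and centred, and the plain plate, now on the stage under the headshell, goes into the tray in its stead, flat on the tray's floor inside the rims. Then the headshell goes back on top, lying on its side as it does now, with its gold cartridge over the middle of the window. The empty grey pad is free for putting things down on the way; never tip the headshell over, and leave the loupe, the jar and the little case where they are.

Things in the scene. Friction and masses are not known exactly. Their poses are not given: they have to be found in the camera images.
- headshell: Record-player headshell, 30 g, lying on its side on the plain plate, 79 mm long, 18 mm high. Origin: underside, below the middle of its dark block; x towards the gold cartridge, z up. Grip the block across y: x -14..10, y -8..8 mm. Gold cartridge: x 16..42, y -12..4; beside it the shell, y 4..8, to x = 44; thin wire finger-lift to z = 25 at x = 40; round connector back to x = -35.
- cartridge (a point): Point under the middle of the headshell's gold cartridge, at the level of the headshell's underside: 29 mm along x and -4 mm along y from the headshell's origin.
- plain_plate: Solid aluminium plate without a window, 90 x 56 x 10 mm, 130 g. Origin: centre of its underside, x along its 90 mm side, z up. Lies on the round stage at the start, with the headshell on top of it.
- window_plate: Aluminium plate of the same size, 90 x 56 x 10 mm, 110 g, with a clear glass window of 46 x 36 mm in its middle, flush with the top (the headshell can rest on the glass). Origin: centre of its underside, x along its 90 mm side, z up. Lies in the wooden tray at the start.
- stage: Round black microscope stage, fixed: flat table 132 mm across with a white lamp disc, 42 mm across, level in its middle, on a foot 140 mm across. Origin: centre of the foot's underside, z up; the table's top, the seat for a plate, is 36 mm above it. A plate may lie at any yaw. A steel knob looks out under the table.
- tray: Shallow wooden tray, fixed, 118 x 84 mm outside. Origin: centre of its underside, x along its 118 mm side. Floor 4 mm above the work surface, 106 x 72 mm inside, so a plate fits only lengthwise, with 8 mm to spare all round. Rims 6 mm thick, 6 mm above the floor; each long side has a 54 mm finger gap in its middle.
- pad: Flat grey rubber pad, fixed, 110 mm along its x, 170 mm along its y, 3 mm thick, empty at the start: the free spot for putting down. Origin: centre of its underside. A plate and the headshell have room on it side by side, each lying along the pad's x, at y = -42 and +42 mm.
- loupe: Black eye loupe standing on its narrow end, 37 mm across, 30 mm high, loose. Origin: centre of its underside. Not to be disturbed.
- jar: Amber glass jar with a white lid, 42 mm across, 50 mm high, loose. Origin: centre of its underside. Not to be disturbed.
- case: Small clear case on a black base, 48 x 38 x 26 mm, loose. Origin: centre of its underside. Not to be disturbed.
Mind the look-alikes: they are no part of the job. What is shaped like the headshell but orange or purple is not meant.

How it is judged:
At the end, for the whole second after the job is handed in: Window plate flat on the stage, centred within 15 mm; plain plate flat on the tray floor inside the rims (15 mm, 0.25 rad); headshell on its side on the window plate, middle of its cartridge within 15 mm of the window's middle; all released and at rest (z of window_plate in the frame of stage between 0.033 and 0.039 m and horizontal distance between window_plate and stage below 0.015 m and angle between each of window_plate, plain_plate's own z axis and vertical below 0.08 rad and z of plain_plate in the frame of tray between 0.001 and 0.007 m and horizontal distance between plain_plate and tray below 0.015 m and angle between the x axis of plain_plate and the x axis of tray, either way round below 0.25 rad and z of headshell in the frame of window_plate between 0.007 and 0.013 m and horizontal distance between cartridge and window_plate below 0.015 m and angle between headshell's own z axis and vertical below 0.12 rad and linear speed of each of headshell, plain_plate, window_plate below 0.02 m/s and angular speed of each of headshell, plain_plate, window_plate below 0.2 rad/s); the robot touches nothing.
It fails at once if the headshell is tipped over (more than 0.7 rad) (angle between headshell's own z axis and vertical above 0.7 rad).
It fails at once if the loupe is disturbed (moved more than 25 mm) (distance of loupe from where it was at the start of the episode above 0.025 m).
It fails at once if the jar is disturbed (moved more than 25 mm) (distance of jar from where it was at the start of the episode above 0.025 m).
It fails at once if the case is disturbed (moved more than 25 mm) (distance of case from where it was at the start of the episode above 0.025 m).
It also fails if it takes over 136 s, if anything falls off the work surface, if the arm or the gripper's body presses on something with over 40 N, if the wrist force passes 120 N, or if a joint passes its speed limit or range.

ROBOT

A 7-joint arm with a two-finger parallel gripper is mounted at the origin on the work surface. World frame = base frame: x ahead of the robot, y to its left, z up, the work surface at z = 0. Lengths are in m, angles in rad, forces in N, time in s.
With the tool pointing down it reaches from about 0.35 to 0.9 m from the base axis. Payload 8.1 kg.
Tool frame: the origin (TCP) lies at the very end of the fingers, on their centre line; the grasp point (between the pads) lies 19 mm behind it; z points along the fingers, y is the line along which they close (so a half turn about z gives the same grasp; the last joint's range is limited). The gripper opens to 92 mm and grips with 3 to 60 N. Pads are 19 mm wide; open, the fingers measure 130 mm over their backs; the gripper's body (75 mm by 190 mm) begins 47 mm behind the grasp point.
Start: joints at [1.224, 0.434, 0.025, 1.573, -0.012, 1.134, -0.075], TCP at [0.151, -0.607, 0.227] pointing down, gripper open.
Joint ranges: [-2.62, 2.62], [-0.44, 2.09], [-1.27, 1.32], [0.08, 2.57], [-1.32, 4.46], [0.12, 2], [-2.74, 2.74]. Speed limits (rad/s): [2.22, 2.22, 3.01, 3.01, 3.14, 3.14, 3.14].

INTERFACE

Orientations are given as a rotation vector (axis times angle).
In Python, from cell import arm gives the robot as it stands.
- The arm moves only by the tool jog_arm, never from a script. Its argument "rows" is a list of rows, each a list of 3 entries, a list of its own where there are three numbers: the shift along the world's x, y, z in cm, then the turn, a rotation vector about the world's x, y, z in degrees, then the opening, from 0 (shut) to 1 (fully open). A call has 1 to 8 rows; each row is the pose to reach, as a shift and turn from the pose commanded when the call began; what a row does not reach only later rows make up. A row lasts 1/8 s, in which the tool goes at most 62.5 mm and 10.7 degrees, less where a joint would pass 70% of its speed; a pose out of reach is approached as far as the arm can. A call with a gripper value outside its range is refused whole. The fingers move at their own pace and stop on an object; "newtons" is the grip in N (left out, the last holds). Time passes only in rows, so rows that repeat a pose let the fingers close. It gives the time, the measured TCP pose, the force, the opening and the grip force at its end, in the units of the state.
- arm.observe(): the state, without advancing time (a new reading comes with each control period).
- arm.get_image(name): name is "scene" or "top" or "wrist"; returns a dict with "img" (384x512x3 uint8, red, green, blue), "depth" (384x512 float32, m along the optical axis (not along the pixel's ray), 0 where there is no reading), "fx", "fy", "cx", "cy" (pixels), "dist_coeffs" ([k1, k2, p1, p2, k3] as OpenCV has them; the pictures are not rectified), "rvec" (rotation vector, rad) and "tvec" (3), from world to camera coordinates, as OpenCV has them; the wrist camera has in their place "mount" (4x4, takes a point from camera to tool coordinates, whose origin is the TCP and whose axes are the flange's). Camera axes: x right, y down, z forward; pixel columns grow to the right and rows downward; lengths in m; the calibration is good to about 2 mm. A picture is of the moment at which its call begins: read the wrist's pose just before it.
- arm.sign_off(): hands the job in; it is judged then, once.
The state is a dict: "clock": time; "joints": joint angles; "dq": joint speeds; "joint_efforts": joint torques, N m; "position": TCP position; "ee_rot": TCP orientation; "force": force on the tool from outside, world axes, zero at the start; "ft_torque": the same for the moment, N m; "width": opening from 0.0 (shut) to 1.0 (fully open); "gripper_force": force on a finger pad.
Only numpy, scipy, OpenCV 4.12 (cv2) and the standard library are available. Lean on these libraries where they do the work, as an engineer would, in place of code of your own. Each camera call takes 0.05 s, during which the arm holds its last target. There are 200 camera calls.

## Working session

There is one attempt and no reset: what is moved stays moved. The work goes in short steps, Python scripts to look and compute and a tool call to move; the robot and the scene stay as the last step left them, time stands still between calls to the robot, and variables do not carry over. Pictures are saved under pics/ and viewed, at most 14 in all, crops included, and the job is handed in when it is done.

Besides the shell and the picture viewer there is one more tool, called after "Request:" by a JSON object that holds its "method" and its "body", one argument or row to a line. jog_arm: Moves the arm, as the interface text tells. Its arguments: {"type":"object","properties":{"rows":{"type":"array","items":{"type":"array"}},"newtons":{"type":"number"}},"required":["rows"]}

```bash
ls; mkdir -p pics; cat > h.py <<'E'
import numpy as np, cv2, pickle
from cell import arm
def grab(n):
    s=arm.observe(); d=arm.get_image(n); d['state']=s
    K=np.array([[d['fx'],0,d['cx']],[0,d['fy'],d['cy']],[0,0,1.]]); d['K']=K
    if 'mount' in d:
        T=np.eye(4);T[:3,:3]=cv2.Rodrigues(np.array(s['ee_rot'],float))[0];T[:3,3]=s['position']
        d['Twc']=T@np.array(d['mount'])
    else:
        T=np.eye(4);T[:3,:3]=cv2.Rodrigues(np.array(d['rvec'],float))[0];T[:3,3]=np.ravel(d['tvec']);d['Twc']=np.linalg.inv(T)
    return d
def rays(d,uv):
    p=cv2.undistortPoints(np.array(uv,float).reshape(-1,1,2),d['K'],np.array(d['dist_coeffs'],float)).reshape(-1,2)
    return np.c_[p,np.ones(len(p))]
def at_z(d,uv,z):
    r=rays(d,uv)@d['Twc'][:3,:3].T; o=d['Twc'][:3,3]
    return o+r*((z-o[2])/r[:,2])[:,None]
def at_depth(d,uv):
    uv=np.array(uv,float).reshape(-1,2); r=rays(d,uv); z=np.array([d['depth'][int(round(v)),int(round(u))] for u,v in uv])
    return (r*z[:,None])@d['Twc'][:3,:3].T+d['Twc'][:3,3]
def cloud(d):
    h,w=d['depth'].shape; uv=np.stack(np.meshgrid(np.arange(w),np.arange(h)),-1).reshape(-1,2).astype(float)
    r=rays(d,uv); P=(r*d['depth'].reshape(-1,1))@d['Twc'][:3,:3].T+d['Twc'][:3,3]
    return P.reshape(h,w,3)
def save(d,f,box=None,s=1.5):
    im=d['img'][...,::-1]
    if box: im=im[box[1]:box[3],box[0]:box[2]]
    cv2.imwrite('pics/'+f,cv2.resize(im,None,fx=s,fy=s,interpolation=cv2.INTER_CUBIC))
E
python3 - <<'E'
from h import *
for n in('top','scene'):
    d=grab(n); save(d,n+'0.png'); pickle.dump(d,open(n+'0.pkl','wb'))
    print(n,d['Twc'].round(3).tolist())
print(arm.observe())
E
```

```text
pics
top [[0.012, -0.991, 0.13, 0.415], [-0.999, -0.018, -0.044, 0.013], [0.046, -0.13, -0.99, 0.814], [0.0, 0.0, 0.0, 1.0]]
scene [[0.511, 0.595, -0.62, 1.231], [0.859, -0.369, 0.355, -0.401], [-0.018, -0.714, -0.7, 0.875], [0.0, 0.0, 0.0, 1.0]]
{'clock': 0.1, 'joints': array([ 1.22439368,  0.43515925,  0.02498425,  1.57396157, -0.01160836,
        1.13397418, -0.07513268]), 'dq': array([-2.67849745e-05, -1.38349110e-03,  9.75630690e-04, -1.44780892e-03,
       -1.71389553e-04, -1.56320643e-03,  1.66437003e-03]), 'joint_efforts': array([ 2.07734054e-03, -6.69127464e+01,  9.87338796e-01, -3.15149295e+01,
       -6.05388754e-02,  3.73910903e-02,  2.31322076e-06]), 'position': array([ 0.15071645, -0.60611607,  0.22603709]), 'ee_rot': array([-3.11698439e+00, -3.81676207e-01,  4.47339318e-04]), 'force': array([-0.64165258, -0.31653075, -0.02170853]), 'ft_torque': array([-0.04130058, -0.00455725, -0.01035306]), 'gripper_force': 0.0, 'width': 1.0033230479677702}
```

View pics/top0.png

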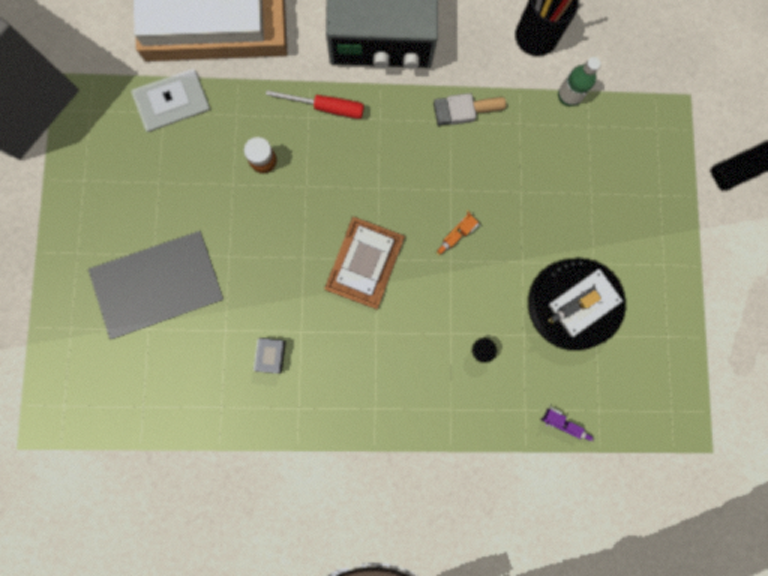

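View pics/scene0.png

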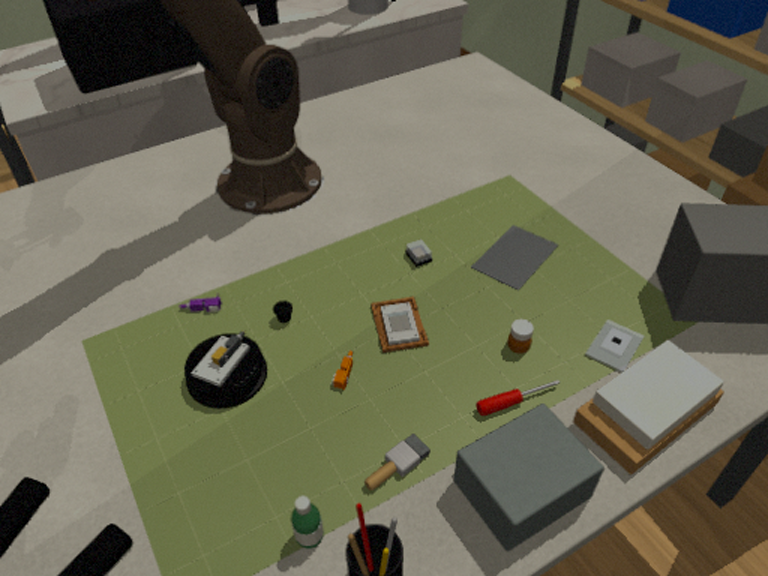

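```bash
cat > m.py <<'E'
from h import *
def rect(d,mask,z):
    v,u=np.nonzero(mask); P=at_z(d,np.c_[u,v],z)[:,:2]
    (c,s,a)=cv2.minAreaRect((P*1000).astype(np.float32)); b=cv2.boxPoints((c,s,a)); e=b[1]-b[0]; f=b[2]-b[1]
    l=e if np.linalg.norm(e)>np.linalg.norm(f) else f
    return np.round(c,1),np.round(sorted(s),1),round(float(np.degrees(np.arctan2(l[1],l[0]))%180),1)
def reg(d,x0,y0,x1,y1,sel,big=True):
    m=np.zeros(d['img'].shape[:2],np.uint8); m[y0:y1,x0:x1]=sel[y0:y1,x0:x1]
    n,L,st,_=cv2.connectedComponentsWithStats(m)
    return L==(1+np.argmax(st[1:,4])) if big else m>0
E
python3 - <<'E'
from m import *
d=pickle.load(open('top0.pkl','rb')); im=d['img'].astype(int); mx,mn=im.max(2),im.min(2); sat=mx-mn
hsv=cv2.cvtColor(d['img'],cv2.COLOR_RGB2HSV)
W=lambda f:[int(x/1.5) for x in f]
print('plain',rect(d,reg(d,*W((535,255,630,350)),((mx>120)&(sat<40)).astype('u1')),.046))
print('stage',rect(d,reg(d,*W((515,250,640,360)),((mx<60)).astype('u1')),.03))
print('window',rect(d,reg(d,*W((325,215,405,310)),((mx>120)&(sat<40)).astype('u1')),.014))
print('tray',rect(d,reg(d,*W((315,205,415,315)),((im[...,0]>im[...,1]+25)).astype('u1')),.010))
print('pad',rect(d,reg(d,*W((80,220,230,345)),((sat<20)).astype('u1')),.003))
print('gold',rect(d,reg(d,*W((570,280,610,315)),((im[...,0]>im[...,2]+50)).astype('u1')),.062))
for n,p,z in(('jar',(258,146),.05),('case',(270,355),.026),('loupe',(484,349),.03),('purple',(568,424),.01),('orange',(459,234),.01)):
    print(n,at_z(d,[(p[0]/1.5,p[1]/1.5)],z).round(3))
print(at_depth(d,np.array([(560,320),(366,258),(160,285),(577,338),(600,298)])/1.5).round(3))
E
```

```text
plain (array([ 495.9, -297.9]), array([56.6, 91.6]), 125.2)
stage (array([ 496.2, -291. ]), array([130.9, 143.3]), 109.3)
window (array([556.4,  18.5]), array([57.2, 92.4]), 159.0)
tray (array([553.8,  19.2]), array([ 83. , 117.1]), 160.6)
pad (array([516.8, 323.4]), array([109.2, 169.8]), 111.0)
gold (array([ 498.4, -296.7]), array([15.5, 28.5]), 123.3)
jar [[0.712 0.174 0.05 ]]
case [[0.415 0.149 0.026]]
loupe [[ 0.427 -0.154  0.03 ]]
purple [[ 0.321 -0.28   0.01 ]]
orange [[ 0.599 -0.122  0.01 ]]
[[ 0.47  -0.262  0.04 ]
 [ 0.559  0.017  0.014]
 [ 0.515  0.317  0.003]
 [ 0.445 -0.288  0.036]
 [ 0.5   -0.311  0.065]]
```

Request:
{"method": "jog_arm", "body": {
  "rows": [
    [[34.5,31.5,2.5],[0,0,80],1],
    [[34.5,31.5,2.5],[0,0,80],1],
    [[34.5,31.5,2.5],[0,0,80],1],
    [[34.5,31.5,2.5],[0,0,80],1],
    [[34.5,31.5,2.5],[0,0,80],1],
    [[34.5,31.5,2.5],[0,0,80],1],
    [[34.5,31.5,2.5],[0,0,80],1],
    [[34.5,31.5,2.5],[0,0,80],1]
  ]
}}

```text
clock: 1.1
position: [0.4982, -0.2881, 0.2518]
ee_rot: [-2.134, -2.306, -0.002]
force: [0.5, -0.2, 0.1]
width: 1.001
gripper_force: 0.0
```

```bash
python3 - <<'E'
from h import *
s=arm.observe(); print(s['position'],s['ee_rot'],s['joints'].round(2),s['clock'])
d=grab('wrist'); print(np.round(d['mount'],3).tolist()); print(d['Twc'].round(3).tolist(),d['fx'])
E
```

```text
[ 0.49818654 -0.28807983  0.2517689 ] [-2.13354034 -2.30551713 -0.00240564] [ 0.74  0.37 -0.42  1.63  0.16  1.17  0.36] 1.1
[[-0.0, -0.955, -0.295, 0.079], [1.0, -0.0, -0.0, -0.0], [0.0, -0.295, 0.955, -0.157], [0.0, 0.0, 0.0, 1.0]]
[[0.997, 0.073, 0.023, 0.492], [0.077, -0.953, -0.293, -0.21], [0.0, 0.294, -0.956, 0.409], [0.0, 0.0, 0.0, 1.0]] 319.11383893781334
```

Request:
{"method": "jog_arm", "body": {
  "rows": [
    [[0,0,0],[0,0,31],1],
    [[0,0,0],[0,0,31],1],
    [[0,0,0],[0,0,31],1],
    [[0,0,0],[0,0,31],1],
    [[0,0,0],[0,0,31],1]
  ]
}}

```text
clock: 1.78
position: [0.4954, -0.2921, 0.2515]
ee_rot: [-1.458, -2.782, 0.0]
force: [-0.3, -0.8, -0.7]
width: 1.003
gripper_force: 0.0
```

```bash
python3 - <<'E'
from m import *
d=grab('wrist'); save(d,'w1.png'); pickle.dump(d,open('w1.pkl','wb')); s=d['state'];print(s['position'],s['ee_rot'],s['joints'].round(2))
E
```

```text
[ 0.49538379 -0.29210747  0.25150964] [-1.45817079e+00 -2.78215421e+00  3.24038602e-04] [ 0.82  0.39 -0.53  1.63  0.21  1.18  0.85]
```

View pics/w1.png

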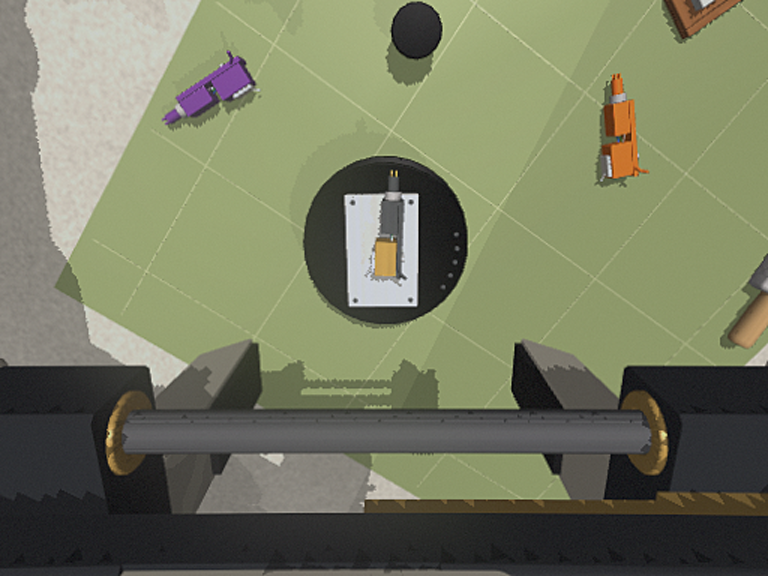

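```bash
python3 - <<'E'
from m import *
d=pickle.load(open('w1.pkl','rb')); im=d['img'].astype(int); mx,mn=im.max(2),im.min(2); sat=mx-mn
W=lambda f:[int(x/1.5) for x in f]
P=cloud(d)
g=reg(d,*W((365,225,405,285)),((im[...,0]>im[...,2]+60)).astype('u1'))
print('gold z',np.median(P[g][:,2])); zg=np.median(P[g][:,2]); print(rect(d,g,zg))
print('plate',rect(d,reg(d,*W((335,185,428,312)),((mx>150)&(sat<40)).astype('u1')),.046))
# dark headshell pts by height
r=np.zeros(mx.shape,bool); a=W((365,165,412,285)); r[a[1]:a[3],a[0]:a[2]]=1
hs=r&(P[...,2]>.053)&(P[...,2]<.08); Q=P[hs]; print(len(Q),np.percentile(Q[:,2],[5,50,90,99]).round(4))
c,s,an=cv2.minAreaRect((Q[:,:2]*1000).astype(np.float32)); print('hs all',c,s,an)
blk=reg(d,*W((378,196,406,240)),((mx<110)&(P[...,2]>.055)).astype('u1')); print('blk z',np.median(P[blk][:,2]),rect(d,blk,np.median(P[blk][:,2])))
# stage ellipse: top disc rim from depth
st=r*0; a=W((295,145,480,335)); st[a[1]:a[3],a[0]:a[2]]=1
t=(st>0)&(P[...,2]>.0335)&(P[...,2]<.0385)
Q=(P[t][:,:2]*1000).astype(np.float32); print('stage',cv2.minEnclosingCircle(cv2.convexHull(Q)),len(Q))
t2=(st>0)&(mx<60); t2=reg(d,*a,t2.astype('u1')); 
print('stage colour',rect(d,t2,.036))
E
```

```text
gold z 0.06343315183256354
(array([ 498.4, -298.6]), array([15.4, 25.3]), 124.3)
plate (array([ 495.3, -299.2]), array([55.1, 88.4]), 125.2)
985 [0.057  0.0631 0.0643 0.0668]
hs all (486.23828125, -277.69720458984375) (29.331514358520508, 77.59407043457031) 31.447216033935547
blk z 0.06331296568837963 (array([ 485.5, -272.2]), array([15.2, 28.4]), 124.5)
stage ((497.1021423339844, -297.11614990234375), 65.81878662109375) 5486
stage colour (array([ 494.7, -295.1]), array([128.3, 135. ]), 127.5)
```

Request:
{"method": "jog_arm", "body": {
  "rows": [
    [[-0.6,1.1,-5],[0,0,0],0.5],
    [[-1.1,2.1,-10],[0,0,0],0.5],
    [[-1.1,2.1,-14],[0,0,0],0.5],
    [[-1.1,2.1,-17],[0,0,0],0.5],
    [[-1.1,2.1,-18.5],[0,0,0],0.5],
    [[-1.1,2.1,-19.5],[0,0,0],0.5],
    [[-1.1,2.1,-20],[0,0,0],0.5],
    [[-1.1,2.1,-20],[0,0,0],0.5]
  ],
  "newtons": 10
}}

```text
clock: 2.82
position: [0.4851, -0.2707, 0.0522]
ee_rot: [1.452, 2.785, -0.0]
force: [-0.4, 0.2, -0.3]
width: 0.503
gripper_force: 0.0
```

Request:
{"method": "jog_arm", "body": {
  "rows": [
    [[0,0,0],[0,0,0],0.5],
    [[0,0,0],[0,0,0],0],
    [[0,0,0],[0,0,0],0],
    [[0,0,0],[0,0,0],0],
    [[0,0,0],[0,0,0],0],
    [[0,0,0],[0,0,0],0]
  ],
  "newtons": 10
}}

```text
clock: 3.58
position: [0.4849, -0.2706, 0.0518]
ee_rot: [1.452, 2.786, 0.0]
force: [0.3, -0.2, 1.1]
width: 0.171
gripper_force: 9.9
```

Request:
{"method": "jog_arm", "body": {
  "rows": [
    [[0,0,1],[0,0,0],0],
    [[0,0,4],[0,0,0],0],
    [[0,3,8],[0,0,3],0],
    [[0,8,10],[0,0,10],0],
    [[0,13,11],[0,0,18],0],
    [[0.5,18,11],[0,0,26],0],
    [[0.5,23,11],[0,0,34],0],
    [[0.5,28,11],[0,0,42],0]
  ],
  "newtons": 15
}}

```text
clock: 4.58
position: [0.4898, 0.011, 0.1625]
ee_rot: [0.35, 3.121, -0.0]
force: [0.7, 0.4, -0.8]
width: 0.174
gripper_force: 14.9
```

Request:
{"method": "jog_arm", "body": {
  "rows": [
    [[0.5,5,0],[0,0,8],0],
    [[0.5,10,0],[0,0,16],0],
    [[0.5,15,0],[0,0,24],0],
    [[0.5,20,0],[0,0,30],0],
    [[0.5,25,0],[0,0,34],0],
    [[0.5,30,-1],[0,0,34.5],0],
    [[0.5,33.5,-3],[0,0,34.5],0],
    [[0.5,35,-5],[0,0,34.5],0]
  ]
}}

```text
clock: 5.58
position: [0.4942, 0.3619, 0.1117]
ee_rot: [-0.588, 3.085, 0.002]
force: [0.2, -0.4, -0.1]
width: 0.17
gripper_force: 14.9
```

Request:
{"method": "jog_arm", "body": {
  "rows": [
    [[0,0,-3],[0,0,0],0],
    [[0,0,-5],[0,0,0],0],
    [[0,0,-6.5],[0,0,0],0],
    [[0,0,-7],[0,0,0],0],
    [[0,0,-7],[0,0,0],0],
    [[0,0,-7],[0,0,0],0]
  ]
}}

```text
clock: 6.32
position: [0.4953, 0.3598, 0.0426]
ee_rot: [-0.585, 3.086, 0.001]
force: [0.3, 0.5, 0.0]
width: 0.171
gripper_force: 14.9
```

Request:
{"method": "jog_arm", "body": {
  "rows": [
    [[0,0,-1.5],[0,0,0],0],
    [[0,0,-2.5],[0,0,0],0],
    [[0,0,-3],[0,0,0],0],
    [[0,0,-3.3],[0,0,0],0],
    [[0,0,-3.3],[0,0,0],0],
    [[0,0,-3.3],[0,0,0],0]
  ]
}}

```text
clock: 7.08
position: [0.4949, 0.3596, 0.0088]
ee_rot: [-0.585, 3.086, 0.0]
force: [0.1, -0.6, 0.3]
width: 0.172
gripper_force: 15.0
```

Request:
{"method": "jog_arm", "body": {
  "rows": [
    [[0,0,0],[0,0,0],0.25],
    [[0,0,0],[0,0,0],0.4],
    [[0,0,0],[0,0,0],0.4],
    [[0,0,2],[0,0,0],0.4],
    [[0,0,5],[0,0,0],0.4],
    [[0,0,10],[0,0,0],0.6],
    [[0,-5,14],[0,0,-5],0.8],
    [[0,-10,14],[0,0,-12],1]
  ]
}}

```text
clock: 8.07
position: [0.4959, 0.2609, 0.1532]
ee_rot: [-0.256, 3.125, 0.005]
force: [0.7, -0.6, -0.5]
width: 0.676
gripper_force: 0.0
```

Request:
{"method": "jog_arm", "body": {
  "rows": [
    [[0,-6,0],[0,0,-8],1],
    [[0,-12,0],[0,0,-16],1],
    [[0,-18,0],[0,0,-24],1],
    [[0,-24,0],[0,0,-32],1],
    [[0,-30,0],[0,0,-40],1],
    [[0,-36,0],[0,0,-48],1],
    [[0,-42,0],[0,0,-56],1],
    [[0,-47,0],[0,0,-64],1]
  ]
}}

```text
clock: 9.07
position: [0.4948, -0.2128, 0.1503]
ee_rot: [1.446, 2.787, 0.0]
force: [0.7, 1.0, -0.1]
width: 0.996
gripper_force: 0.0
```

Request:
{"method": "jog_arm", "body": {
  "rows": [
    [[0,-4,0],[0,0,0],1],
    [[0,-7,0],[0,0,0],1],
    [[0,-8.8,-1],[0,0,0],1],
    [[0,-8.8,-4],[0,0,0],1],
    [[0,-8.8,-6],[0,0,0],1],
    [[0,-8.8,-7],[0,0,0],1],
    [[0,-8.8,-7],[0,0,0],1]
  ]
}}

```text
clock: 9.95
position: [0.4948, -0.2978, 0.0785]
ee_rot: [-1.438, -2.792, -0.001]
force: [-0.0, -0.2, -0.1]
width: 1.0
gripper_force: 0.0
```

```bash
python3 - <<'E'
from m import *
d=grab('wrist'); save(d,'w2.png'); pickle.dump(d,open('w2.pkl','wb')); s=d['state'];print(s['position'],s['ee_rot'],s['joints'].round(2))
E
```

```text
[ 0.49478749 -0.29776627  0.07848368] [-1.43758467e+00 -2.79231650e+00 -7.36513394e-04] [ 0.78  0.57 -0.47  1.82  0.34  0.83  0.76]
```

View pics/w2.png

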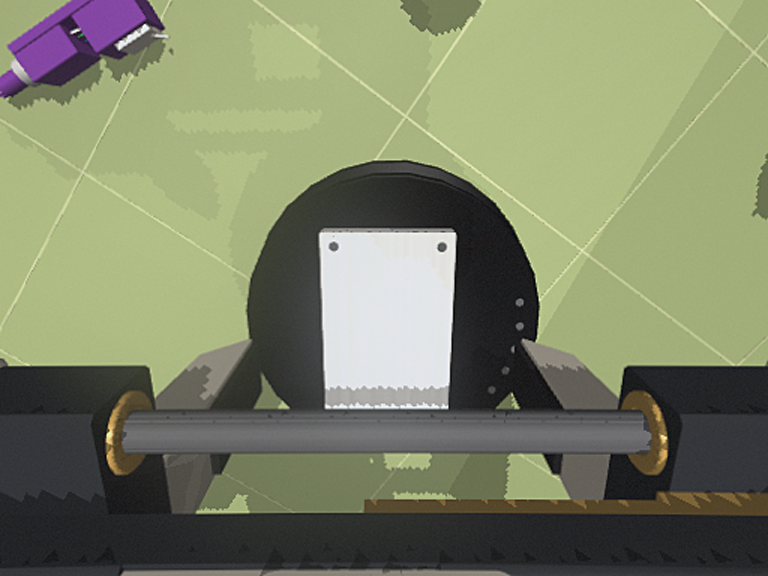

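Request:
{"method": "jog_arm", "body": {
  "rows": [
    [[0,0,-2],[0,0,0],1],
    [[0,0,-3],[0,0,0],1],
    [[0,0,-3.7],[0,0,0],1],
    [[0,0,-4],[0,0,0],1],
    [[0,0,-4],[0,0,0],0.5],
    [[0,0,-4],[0,0,0],0.4],
    [[0,0,-4],[0,0,0],0.4],
    [[0,0,-4],[0,0,0],0.4]
  ],
  "newtons": 40
}}

```text
clock: 11.0
position: [0.495, -0.2986, 0.0389]
ee_rot: [1.439, 2.792, 0.0]
force: [0.5, 0.2, -0.4]
width: 0.611
gripper_force: 0.5
```

Request:
{"method": "jog_arm", "body": {
  "rows": [
    [[0,0,0],[0,0,0],0.4],
    [[0,0,0.2],[0,0,0],0.4],
    [[0,0,1],[0,0,0],0.4],
    [[0,0,2],[0,0,0],0.4]
  ],
  "newtons": 40
}}

```text
clock: 11.5
position: [0.4947, -0.2985, 0.0593]
ee_rot: [-1.439, -2.792, -0.0]
force: [0.2, -0.8, -0.7]
width: 0.604
gripper_force: 40.0
```

Request:
{"method": "jog_arm", "body": {
  "rows": [
    [[0,0,4],[0,0,0],0.4],
    [[0,3,7],[0,0,4],0.4],
    [[0.5,8,8],[0,0,12],0.4],
    [[1,13,8],[0,0,20],0.4],
    [[1.5,18,8],[0,0,28],0.4],
    [[2,23,8],[0,0,36],0.4],
    [[2.5,28,8],[0,0,44],0.4],
    [[3,33,8],[0,0,52],0.4]
  ]
}}

```text
clock: 12.5
position: [0.5251, 0.0329, 0.1396]
ee_rot: [0.063, 3.14, -0.001]
force: [1.2, -0.4, -0.7]
width: 0.602
gripper_force: 40.0
```

Request:
{"method": "jog_arm", "body": {
  "rows": [
    [[0.2,5,0],[0,0,8],0.4],
    [[0.4,10,0],[0,0,14],0.4],
    [[0.5,15,0],[0,0,20],0.4],
    [[0.6,20,-1],[0,0,24],0.4],
    [[0.7,23.5,-3],[0,0,24],0.4],
    [[0.7,25.3,-6],[0,0,24],0.4],
    [[0.7,25.3,-8],[0,0,24],0.4],
    [[0.7,25.3,-9.5],[0,0,24],0.4]
  ]
}}

```text
clock: 13.5
position: [0.5321, 0.2831, 0.0429]
ee_rot: [0.584, -3.086, 0.002]
force: [0.6, -1.3, -0.8]
width: 0.598
gripper_force: 40.0
```

Request:
{"method": "jog_arm", "body": {
  "rows": [
    [[0,0,-0.5],[0,0,0],0.4],
    [[0,0,-0.5],[0,0,0],0.4]
  ]
}}

```text
clock: 13.75
position: [0.5323, 0.2837, 0.039]
ee_rot: [-0.583, 3.087, -0.0]
force: [0.1, -0.3, -0.9]
width: 0.602
gripper_force: 40.0
```

Request:
{"method": "jog_arm", "body": {
  "rows": [
    [[0,0,-1.5],[0,0,0],0.4],
    [[0,0,-2.4],[0,0,0],0.4],
    [[0,0,-2.9],[0,0,0],0.4],
    [[0,0,-3.2],[0,0,0],0.4],
    [[0,0,-3.2],[0,0,0],0.4]
  ]
}}

```text
clock: 14.38
position: [0.5318, 0.2846, 0.0066]
ee_rot: [0.585, -3.086, -0.0]
force: [-0.5, -0.3, -2.1]
width: 0.6
gripper_force: 40.0
```

Request:
{"method": "jog_arm", "body": {
  "rows": [
    [[0,0,0],[0,0,0],0.8],
    [[0,0,0],[0,0,0],0.8],
    [[0,0,2],[0,0,0],0.8],
    [[0,0,6],[0,0,0],0.8],
    [[0,-4,11],[0,0,-8],0.9],
    [[0.5,-9,13],[0,0,-16],1],
    [[1,-14,13],[0,0,-24],1],
    [[2,-20,13],[0,0,-32],1]
  ]
}}

```text
clock: 15.38
position: [0.5522, 0.0841, 0.139]
ee_rot: [0.292, 3.125, 0.002]
force: [1.1, 0.4, 0.1]
width: 0.997
gripper_force: 0.0
```

Request:
{"method": "jog_arm", "body": {
  "rows": [
    [[0.2,-3,0],[0,0,-5],1],
    [[0.3,-6.5,2],[0,0,-9.5],1],
    [[0.3,-6.5,5],[0,0,-9.5],1],
    [[0.3,-6.5,5],[0,0,-9.5],1],
    [[0.3,-6.5,5],[0,0,-9.5],1]
  ]
}}

```text
clock: 16.0
position: [0.5547, 0.0198, 0.1874]
ee_rot: [0.545, 3.093, 0.0]
force: [0.3, 0.2, 0.9]
width: 1.0
gripper_force: 0.0
```

```bash
python3 - <<'E'
from m import *
d=grab('wrist'); save(d,'w3.png'); pickle.dump(d,open('w3.pkl','wb')); s=d['state'];print(s['position'],s['ee_rot'],s['joints'].round(2))
im=d['img'].astype(int); mx,mn=im.max(2),im.min(2); sat=mx-mn
P=cloud(d); z=P[...,2]
near=(np.hypot(P[...,0]-.555,P[...,1]-.019)<.085)
m=near&(im[...,0]>im[...,1]+25)&(z<.03)
print('tray',rect(d,reg(d,0,0,512,270,m.astype('u1')),.010))
m=near&(mx>130)&(sat<40)&(z<.03)
print('win',rect(d,reg(d,0,0,512,270,m.astype('u1')),.014), np.median(z[m]))
E
```

```text
[0.55469016 0.0198408  0.18736759] [5.45258900e-01 3.09310042e+00 2.46620880e-04] [ 0.39  0.46 -0.72  1.75  0.34  1.06  0.77]
tray (array([553.2,  18.1]), array([ 83. , 116.7]), 160.4)
win (array([556.1,  17.8]), array([55.4, 89.6]), 158.6) 0.013284922264069743
```

View pics/w3.png

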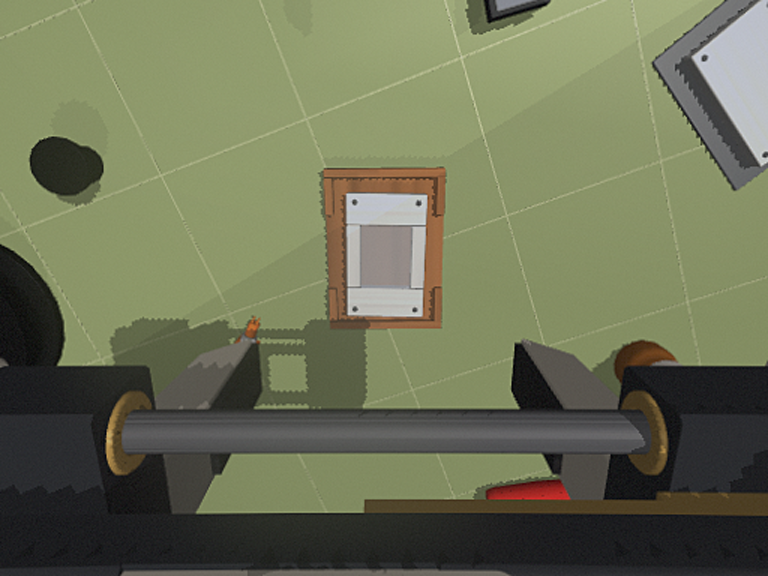

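Request:
{"method": "jog_arm", "body": {
  "rows": [
    [[0.1,-0.2,-5],[0,0,-1],1],
    [[0.1,-0.2,-10],[0,0,-1],1],
    [[0.1,-0.2,-14],[0,0,-1],1],
    [[0.1,-0.2,-16],[0,0,-1],1],
    [[0.1,-0.2,-17],[0,0,-1],1],
    [[0.1,-0.2,-17.6],[0,0,-1],1],
    [[0.1,-0.2,-17.9],[0,0,-1],1],
    [[0.1,-0.2,-17.9],[0,0,-1],1]
  ]
}}

```text
clock: 17.05
position: [0.5562, 0.0175, 0.0082]
ee_rot: [0.573, 3.088, 0.0]
force: [0.1, 0.3, 0.3]
width: 0.999
gripper_force: 0.0
```

Request:
{"method": "jog_arm", "body": {
  "rows": [
    [[0,0,0],[0,0,0],0.5],
    [[0,0,0],[0,0,0],0.4],
    [[0,0,0],[0,0,0],0.4],
    [[0,0,0],[0,0,0],0.4],
    [[0,0,0],[0,0,0],0.4],
    [[0,0,0.2],[0,0,0],0.4],
    [[0,0,1],[0,0,0],0.4],
    [[0,0,3],[0,0,0],0.4]
  ],
  "newtons": 40
}}

```text
clock: 18.05
position: [0.5551, 0.0174, 0.0377]
ee_rot: [-0.573, -3.087, 0.001]
force: [-0.2, -0.3, -1.5]
width: 0.603
gripper_force: 40.0
```

Request:
{"method": "jog_arm", "body": {
  "rows": [
    [[0,0,4],[0,0,0],0.4],
    [[-0.5,-3,7],[0,0,-4],0.4],
    [[-1.5,-8,8],[0,0,-11],0.4],
    [[-2.5,-13,8],[0,0,-18],0.4],
    [[-3.5,-18,8],[0,0,-25],0.4],
    [[-4.5,-23,8],[0,0,-31],0.4],
    [[-5.2,-28,8],[0,0,-34],0.4],
    [[-5.8,-31.4,8],[0,0,-34],0.4]
  ]
}}

```text
clock: 19.05
position: [0.497, -0.2993, 0.1183]
ee_rot: [1.455, 2.784, -0.001]
force: [0.5, 0.4, -0.5]
width: 0.603
gripper_force: 40.0
```

Request:
{"method": "jog_arm", "body": {
  "rows": [
    [[0,0,-2],[0,0,0],0.4],
    [[0,0,-4],[0,0,0],0.4],
    [[0,0,-5],[0,0,0],0.4],
    [[0,0,-5],[0,0,0],0.4]
  ]
}}

```text
clock: 19.55
position: [0.4976, -0.2962, 0.0675]
ee_rot: [-1.451, -2.786, -0.0]
force: [-0.0, 0.2, -0.1]
width: 0.602
gripper_force: 40.0
```

Now lower and release.

Request:
{"method": "jog_arm", "body": {
  "rows": [
    [[0,0,-1.2],[0,0,0],0.4],
    [[0,0,-2],[0,0,0],0.4],
    [[0,0,-2.5],[0,0,0],0.4],
    [[0,0,-2.7],[0,0,0],0.4],
    [[0,0,-2.7],[0,0,0],0.4]
  ]
}}

```text
clock: 20.18
position: [0.4979, -0.2965, 0.0407]
ee_rot: [-1.451, -2.786, -0.0]
force: [-0.2, 0.2, -1.4]
width: 0.603
gripper_force: 40.0
```

Request:
{"method": "jog_arm", "body": {
  "rows": [
    [[0,0,0],[0,0,0],0.9],
    [[0,0,0],[0,0,0],0.9],
    [[0,0,2],[0,0,0],0.9],
    [[0,0,6],[0,0,0],1],
    [[0,4,11],[0,0,7],1],
    [[0.5,9,13],[0,0,14],1],
    [[1,15,13],[0,0,21],1],
    [[1,21,13],[0,0,28],1]
  ]
}}

```text
clock: 21.18
position: [0.5083, -0.0849, 0.1716]
ee_rot: [0.729, 3.054, 0.0]
force: [1.7, -0.3, -0.2]
width: 1.005
gripper_force: 0.0
```

Request:
{"method": "jog_arm", "body": {
  "rows": [
    [[0.3,6,0],[0,0,8],1],
    [[0.6,12,0],[0,0,16],1],
    [[1,18,0],[0,0,24],1],
    [[1.3,24,0],[0,0,32],1],
    [[1.6,29,0],[0,0,40],1],
    [[2,33,0],[0,0,48],1],
    [[2.4,37,0],[0,0,48.5],1],
    [[2.4,37,0],[0,0,48.5],1]
  ]
}}

```text
clock: 22.18
position: [0.5309, 0.2874, 0.1711]
ee_rot: [-0.592, 3.085, 0.004]
force: [-0.2, -0.4, -0.6]
width: 0.996
gripper_force: 0.0
```

```bash
python3 - <<'E'
from m import *
d=grab('wrist'); save(d,'w4.png'); pickle.dump(d,open('w4.pkl','wb')); s=d['state'];print(s['position'],s['ee_rot'],s['joints'].round(2))
im=d['img'].astype(int); mx,mn=im.max(2),im.min(2); sat=mx-mn
P=cloud(d); z=P[...,2]
m=(np.hypot(P[...,0]-.532,P[...,1]-.284)<.06)&(mx>130)&(sat<40)&(z<.03)&(z>.009)
print('plain',rect(d,reg(d,0,0,512,270,m.astype('u1')),.013), np.median(z[m]))
g=(np.hypot(P[...,0]-.5,P[...,1]-.36)<.07)&(im[...,0]>im[...,2]+60)&(z>.012)
g=reg(d,0,0,512,270,g.astype('u1')); print('gold',rect(d,g,np.median(z[g])),np.median(z[g]))
t=grab('top'); save(t,'t2.png',box=(340,160,430,240),s=6); im=t['img'].astype(int);mx,mn=im.max(2),im.min(2)
m=reg(t,350,165,425,235,((mx>120)&(mx-mn<40)).astype('u1')); print('win on stage',rect(t,m,.046))
E
```

```text
[0.53086122 0.28737167 0.17111397] [-0.59186329  3.08498353  0.00431527] [-0.    0.61 -0.89  1.65  0.51  1.13  0.92]
plain (array([532. , 283.5]), array([55.3, 89.2]), 21.3) 0.01238318295475388
gold (array([524.4, 365.1]), array([15.7, 25.7]), 21.1) 0.020330003417988074
win on stage (array([ 498.4, -296.1]), array([56.7, 91.2]), 125.4)
```

View pics/w4.png

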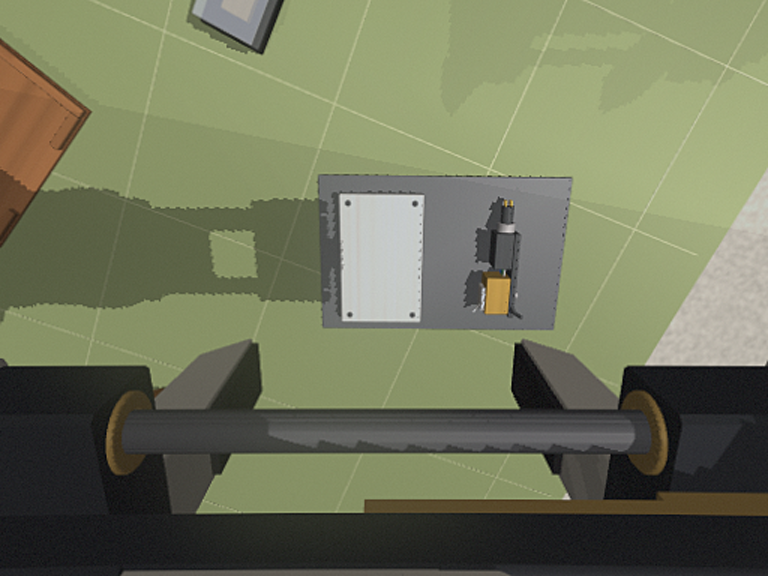

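View pics/t2.png

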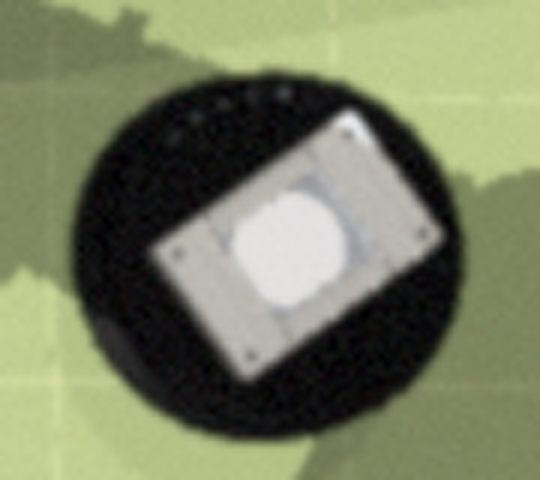

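Request:
{"method": "jog_arm", "body": {
  "rows": [
    [[0,0,-3],[0,0,0],0.85],
    [[0,0,-8],[0,0,0],0.8],
    [[0,0,-12],[0,0,0],0.8],
    [[0,0,-14.5],[0,0,0],0.8],
    [[0,0,-15.8],[0,0,0],0.8],
    [[0,0,-16.3],[0,0,0],0.8],
    [[0,0,-16.4],[0,0,0],0.8],
    [[0,0,-16.4],[0,0,0],0.8]
  ]
}}

```text
clock: 23.28
position: [0.5324, 0.2837, 0.0076]
ee_rot: [-0.584, 3.085, 0.001]
force: [-0.4, 0.0, 0.6]
width: 0.801
gripper_force: 0.0
```

Request:
{"method": "jog_arm", "body": {
  "rows": [
    [[0,0,0],[0,0,0],0.5],
    [[0,0,0],[0,0,0],0.4],
    [[0,0,0],[0,0,0],0.4],
    [[0,0,0],[0,0,0],0.4],
    [[0,0,0.2],[0,0,0],0.4],
    [[0,0,1],[0,0,0],0.4],
    [[0,0,3],[0,0,0],0.4]
  ],
  "newtons": 40
}}

```text
clock: 24.15
position: [0.5313, 0.283, 0.0369]
ee_rot: [0.585, -3.085, 0.001]
force: [0.7, 0.7, -1.4]
width: 0.6
gripper_force: 40.0
```

Request:
{"method": "jog_arm", "body": {
  "rows": [
    [[0,0,3],[0,0,0],0.4],
    [[0.2,-3,6],[0,0,-5],0.4],
    [[0.6,-8,7],[0,0,-13],0.4],
    [[1,-13,7],[0,0,-21],0.4],
    [[1.4,-18,7],[0,0,-29],0.4],
    [[1.8,-22.5,6],[0,0,-36],0.4],
    [[2.1,-25.5,4],[0,0,-41],0.4],
    [[2.1,-26.5,1],[0,0,-41],0.4]
  ]
}}

```text
clock: 25.15
position: [0.5542, 0.0158, 0.0481]
ee_rot: [0.54, 3.091, -0.001]
force: [-0.1, 0.2, -1.3]
width: 0.606
gripper_force: 40.0
```

Request:
{"method": "jog_arm", "body": {
  "rows": [
    [[0,0,-0.5],[0,0,0],0.4],
    [[0,0,-0.5],[0,0,0],0.4],
    [[0,0,-0.5],[0,0,0],0.4]
  ]
}}

```text
clock: 25.52
position: [0.5537, 0.0198, 0.0431]
ee_rot: [0.53, 3.095, 0.002]
force: [0.2, -0.1, -0.9]
width: 0.6
gripper_force: 40.0
```

Request:
{"method": "jog_arm", "body": {
  "rows": [
    [[0,-0.1,-1.5],[0,0,0],0.4],
    [[0,-0.1,-2.5],[0,0,0],0.4],
    [[0,-0.1,-3.1],[0,0,0],0.4],
    [[0,-0.1,-3.4],[0,0,0],0.4],
    [[0,-0.1,-3.4],[0,0,0],0.4],
    [[0,-0.1,-3.4],[0,0,0],0.4]
  ]
}}

```text
clock: 26.28
position: [0.5523, 0.0175, 0.008]
ee_rot: [-0.533, -3.095, 0.001]
force: [-3.6, -0.6, 5.8]
width: 0.599
gripper_force: 40.0
```

Request:
{"method": "jog_arm", "body": {
  "rows": [
    [[0,0,0],[0,0,0],0.9],
    [[0,0,0],[0,0,0],0.95],
    [[0,0,0],[0,0,0],0.95],
    [[0,0,3],[0,0,0],0.95],
    [[0,0,8],[0,0,0],0.9],
    [[0,0,14],[0,0,0],0.7],
    [[0,0,17],[0,0,0],0.5],
    [[0,0,17],[0,0,0],0.5]
  ]
}}

```text
clock: 27.28
position: [0.5544, 0.0178, 0.1803]
ee_rot: [0.533, 3.091, 0.001]
force: [-0.8, -0.1, -0.6]
width: 0.62
gripper_force: 0.0
```

```bash
python3 - <<'E'
from m import *
d=grab('wrist'); save(d,'w5.png',box=(150,60,400,260),s=2); s=d['state'];print(s['position'],s['ee_rot'])
im=d['img'].astype(int); mx,mn=im.max(2),im.min(2); sat=mx-mn
P=cloud(d); z=P[...,2]
near=(np.hypot(P[...,0]-.555,P[...,1]-.019)<.085)
m=near&(mx>130)&(sat<40)&(z<.03)
print('plain',rect(d,reg(d,0,0,512,270,m.astype('u1')),.014), np.percentile(z[m],[5,50,95]))
E
```

```text
[0.55439917 0.017849   0.18026194] [5.32561710e-01 3.09125021e+00 1.48031089e-03]
plain (array([552.4,  16.2]), array([55.7, 88.6]), 160.5) [0.01212688 0.01338864 0.01457269]
```

View pics/w5.png

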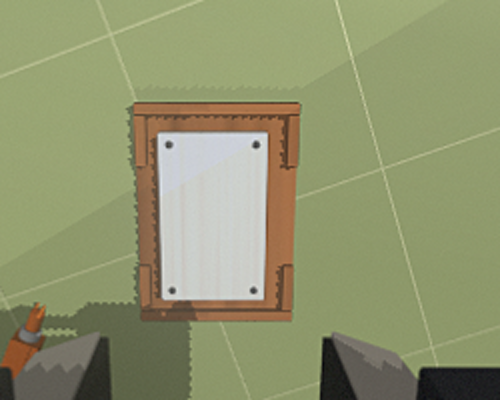

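Request:
{"method": "jog_arm", "body": {
  "rows": [
    [[-0.8,5,0],[0,0,6],0.4],
    [[-1.6,10,0],[0,0,13],0.4],
    [[-2.5,15,0],[0,0,20],0.4],
    [[-3.4,20,0],[0,0,27],0.4],
    [[-4.3,25,0],[0,0,34],0.4],
    [[-5.2,30,-2],[0,0,40.5],0.4],
    [[-5.9,33,-5],[0,0,40.5],0.4],
    [[-5.9,34.1,-8],[0,0,40.5],0.4]
  ]
}}

```text
clock: 28.32
position: [0.4916, 0.3606, 0.0952]
ee_rot: [0.577, -3.086, -0.001]
force: [0.4, 0.2, 0.1]
width: 0.404
gripper_force: 0.0
```

Request:
{"method": "jog_arm", "body": {
  "rows": [
    [[0,0,-3],[0,0,0],0.4],
    [[0,0,-5],[0,0,0],0.4],
    [[0,0,-5],[0,0,0],0.4],
    [[0,0,-5],[0,0,0],0.4]
  ]
}}

```text
clock: 28.82
position: [0.4942, 0.3587, 0.0484]
ee_rot: [-0.571, 3.089, 0.001]
force: [-0.3, 0.1, 1.0]
width: 0.401
gripper_force: 0.0
```

Request:
{"method": "jog_arm", "body": {
  "rows": [
    [[0,0,-2],[0,0,0],0.4],
    [[0,0,-3.2],[0,0,0],0.4],
    [[0,0,-3.8],[0,0,0],0.4],
    [[0,0,-3.9],[0,0,0],0.4],
    [[0,0,-3.9],[0,0,0],0.4],
    [[0,0,-3.9],[0,0,0],0.1],
    [[0,0,-3.9],[0,0,0],0],
    [[0,0,-3.9],[0,0,0],0]
  ],
  "newtons": 15
}}

```text
clock: 29.82
position: [0.494, 0.3585, 0.009]
ee_rot: [-0.571, 3.089, 0.0]
force: [-0.6, -0.1, 1.9]
width: 0.173
gripper_force: 15.0
```

Request:
{"method": "jog_arm", "body": {
  "rows": [
    [[0,0,0],[0,0,0],0],
    [[0,0,0],[0,0,0],0],
    [[0,0,0.5],[0,0,0],0],
    [[0,0,3],[0,0,0],0],
    [[0,0,7],[0,0,0],0]
  ],
  "newtons": 15
}}

```text
clock: 30.45
position: [0.4931, 0.3577, 0.0785]
ee_rot: [0.571, -3.087, 0.002]
force: [0.7, -0.4, 0.8]
width: 0.173
gripper_force: 15.0
```

Request:
{"method": "jog_arm", "body": {
  "rows": [
    [[0,-2,3],[0,0,-3],0],
    [[0,-6,6],[0,0,-10],0],
    [[0,-11,7],[0,0,-18],0],
    [[0,-16,7],[0,0,-26],0],
    [[0,-21,7],[0,0,-34],0],
    [[0,-26,7],[0,0,-42],0],
    [[-0.5,-31,7],[0,0,-49],0],
    [[-0.5,-36,7],[0,0,-56],0]
  ]
}}

```text
clock: 31.45
position: [0.4883, -0.003, 0.1491]
ee_rot: [0.951, 2.994, -0.0]
force: [0.5, 0.5, 0.6]
width: 0.169
gripper_force: 15.0
```

Request:
{"method": "jog_arm", "body": {
  "rows": [
    [[-0.1,-5,0],[0,0,-7],0],
    [[-0.2,-10,0],[0,0,-13],0],
    [[-0.3,-15,0],[0,0,-18],0],
    [[-0.4,-20,0],[0,0,-20],0],
    [[-0.5,-24,0],[0,0,-20],0],
    [[-0.5,-26,-2],[0,0,-20],0],
    [[-0.5,-26.7,-4],[0,0,-20],0],
    [[-0.5,-26.7,-5],[0,0,-20],0]
  ]
}}

```text
clock: 32.45
position: [0.483, -0.2669, 0.0965]
ee_rot: [-1.448, -2.784, -0.001]
force: [-0.8, -0.2, -0.1]
width: 0.174
gripper_force: 15.0
```

Request:
{"method": "jog_arm", "body": {
  "rows": [
    [[0,0,-0.5],[0,0,0],0],
    [[0,0,-1],[0,0,0],0],
    [[0,0,-1],[0,0,0],0],
    [[0,0,-1],[0,0,0],0]
  ]
}}

```text
clock: 32.95
position: [0.4842, -0.2685, 0.0892]
ee_rot: [1.451, 2.786, -0.0]
force: [-0.0, 0.5, -0.5]
width: 0.172
gripper_force: 15.0
```

Request:
{"method": "jog_arm", "body": {
  "rows": [
    [[0,0,-1.5],[0,0,0],0],
    [[0,0,-2.5],[0,0,0],0],
    [[0,0,-3.2],[0,0,0],0],
    [[0,0,-3.6],[0,0,0],0],
    [[0,0,-3.7],[0,0,0],0],
    [[0,0,-3.7],[0,0,0],0]
  ]
}}

```text
clock: 33.7
position: [0.4839, -0.2685, 0.0519]
ee_rot: [1.451, 2.786, 0.0]
force: [-0.5, -0.1, 1.4]
width: 0.17
gripper_force: 15.0
```

Request:
{"method": "jog_arm", "body": {
  "rows": [
    [[0,0,0],[0,0,0],0.25],
    [[0,0,0],[0,0,0],0.4],
    [[0,0,0],[0,0,0],0.4],
    [[0,0,2],[0,0,0],0.4],
    [[0,0,6],[0,0,0],0.4],
    [[0,0,11],[0,0,0],0.4],
    [[1,-2,16],[0,0,0],0.4],
    [[1,-2,18],[0,0,0],0.4]
  ]
}}

```text
clock: 34.7
position: [0.4953, -0.2905, 0.235]
ee_rot: [1.452, 2.78, -0.001]
force: [-0.6, 0.1, -0.5]
width: 0.4
gripper_force: 0.0
```

```bash
python3 - <<'E'
from m import *
d=grab('wrist'); save(d,'w6.png',box=(150,60,400,260),s=2); s=d['state'];print(s['position'],s['ee_rot'])
im=d['img'].astype(int); mx,mn=im.max(2),im.min(2); sat=mx-mn
P=cloud(d); z=P[...,2]
near=(np.hypot(P[...,0]-.497,P[...,1]+.297)<.07)
m=near&(mx>110)&(sat<40)&(z<.052)&(z>.04)
print('win',rect(d,reg(d,0,0,512,270,m.astype('u1')),.046), np.percentile(z[m],[5,50,95]))
g=near&(im[...,0]>im[...,2]+60)&(z>.05); g=reg(d,0,0,512,270,g.astype('u1')); print('gold',rect(d,g,np.median(z[g])),np.median(z[g]))
E
```

```text
[ 0.49526855 -0.29045816  0.23495042] [ 1.45180532e+00  2.78046886e+00 -5.41378956e-04]
win (array([ 497.6, -297.2]), array([55.5, 88.4]), 124.9) [0.04412639 0.0453469  0.04661953]
gold (array([ 497.5, -296.9]), array([14.9, 27.5]), 125.1) 0.06330810519845964
```

View pics/w6.png

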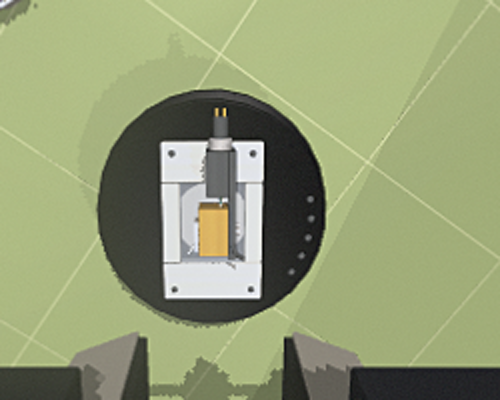

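The window plate sits centred on the stage with the headshell on its side. The gold cartridge lies over the middle of the window (about (213,228) in the crop). Everything is released, so I'm handing in.

```bash
python3 -c "
from cell import arm
print(arm.sign_off())"
```

```text
the job is handed in; nothing more can be done
None
```

The job is done and handed in at about 35 s: the window plate lies within about 1 mm of the stage centre, the plain plate is flat in the tray about 3 mm off centre, and the headshell is back on its side with its cartridge within about 1 mm of the window's middle; the loupe, jar and case were never touched, and no verdict came back at hand-in.

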